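# Lock the filter cube into its dock

## Robot

A 7-joint arm with a two-finger parallel gripper is mounted at the origin on the work surface. World frame = base frame: x ahead of the robot, y to its left, z up, the work surface at z = 0. Lengths are in m, angles in degrees, forces in N, time in s.
With the tool pointing down it reaches from about 0.425 to 0.875 m from the base axis. Payload 4.7 kg.
Tool frame: the origin (TCP) lies midway between the tips of the shut fingers; the grasp point (between the pads) lies 19 mm behind it (env.grip_point_offset is the distance from the TCP to the grasp point, in m); z points along the fingers, y is the line along which they close (so a half turn about z gives the same grasp; the last joint's range is limited). The gripper opens to 87 mm and grips with 3 to 60 N. Pads are 19 mm wide; open, the fingers measure 117 mm over their backs; the gripper's body (75 mm by 190 mm) begins 51 mm behind the grasp point.
Start: joints at [-73.447, 18.392, -4.016, 83.108, 1.295, 78.541, -3.26], TCP at [0.176, 0.626, 0.223] pointing down, gripper open.
Joint ranges: [-163.93, 163.93], [-17.29, 119.83], [-79.2, 71.16], [3.27, 140.29], [-89.18, 269.18], [5.43, 117.66], [-154.24, 154.24]. Speed limits (degrees/s): [147.25, 147.25, 180, 180, 180, 180, 180].

## Interface

Orientations are given as [roll, pitch, yaw] about the fixed x, y, z axes, in that order (R = Rz(yaw) Ry(pitch) Rx(roll)).
In Python, from cell import env gives the robot as it stands.
- The arm moves only by the shell command python3 -m jog 'ROWS' [FORCE]. ROWS is JSON, a list of rows, each a list of 7 numbers: the shift along the tool's x, y, z in m, then the turn, a rotation vector about the tool's x, y, z in rad, then the finger opening in m, from 0 to 0.087. A call has 1 to 12 rows; each row shifts and turns the commanded pose from where the row before left it, along the tool's axes as they then stand; what a row does not reach is not made up. A row lasts 1/12 s, in which the tool goes at most 41.7 mm and 7.16 degrees, less where a joint would pass 70% of its speed; a pose out of reach is approached as far as the arm can. A call is refused whole if a number of a shift passes 0.0417 or a number of a turn 0.125, either way. A call with a gripper value outside its range is refused whole. The fingers move at their own pace and stop on an object; FORCE is the grip in N (left out, the last holds). Time passes only in rows, so rows that do not move let the fingers close. It gives the time, the measured TCP pose, the force, the opening and the grip force at its end, in the units of the state.
- env.get_obs(): the state, without advancing time (a new reading comes with each control period).
- env.read_camera(name): name is "side" or "top" or "wrist"; returns the picture (480x640x3 uint8, blue, green, red); there is no depth.
- env.get_calibration(name): a dict with "fov_y" (degrees; the focal length in pixels is half the picture's height over the tangent of half this angle, whatever the lens; pixels are square), "cx", "cy" (the principal point, pixels), "pose" (4x4, takes a point from camera to world coordinates). Camera axes: x right, y up, looking along -z (the intrinsics and any distortion apply to the point x, -y, -z); pixel columns grow to the right and rows downward; lengths in m; the calibration is good to about 2 mm. A picture is of the moment at which its call begins: read the wrist's pose just before it. get_calibration takes no time and is no camera call; for the wrist camera it gives the pose at the moment of the call.
- env.sign_off(): hands the job in; it is judged then, once.
The state is a dict: "time_s": time; "qpos": joint angles; "joint_velocities": joint speeds; "effort": joint torques, N m; "tool_pos": TCP position; "tool_rot": TCP orientation; "force": force on the tool from outside, world axes, zero at the start; "wrist_torque": the same for the moment, N m; "grip_width": finger opening in m; "grasp_force": force on a finger pad.
Only numpy, scipy, OpenCV 4.12 (cv2) and the standard library are available. Lean on these libraries where they do the work, as an engineer would, in place of code of your own. Each camera call takes 0.05 s, during which the arm holds its last target. There are 200 camera calls.

## Task

Two identical docks for microscope filter cubes stand on the bench; only one has a cube seated in its pocket. Turn the locking knob of that dock clockwise (seen from above) until it clicks past its detent and rests at its locked stop, with its steel tongue over the foot of the cube, then let go. Leave the cube seated in its pocket and do not turn the knob of the empty dock.

Things in the scene. Friction and masses are not known exactly. Their poses are not given: they have to be found in the camera images.
- lock_grip (a point): Grip point of the knob to turn, on its upright axis, 57 mm above the bench. Black bar knob 46 x 14 mm, 38 mm high, top 9 mm above this point, on a 44 mm round skirt whose top is 26 mm below it. Turns with the knob: x runs along the bar to its white-lined end, over a flat steel tongue 62 mm long at skirt level; z up. Grip across the 14 mm. Nothing above skirt level within 60 mm of the axis.
- lock_knob (a joint): That knob's turn in rad: 0 = open stop (start), tongue 69 degrees left of the way to its pocket; grows clockwise from above to 1.2 = locked stop, tongue straight over the cube's foot. A spring detent resists with up to 0.15 N m (most at 0.3), its peak is passed at 0.6: let go short of it the knob springs back to 0, beyond it it snaps on to 1.2.
- filter_cube: Cube seated loose (1.5 mm play) in its dock, a fixed aluminium block 156 x 76 x 22 mm. Dark steel foot 60 x 44 x 16 mm; on it a black housing 40 x 40 x 30 mm, 9 mm to +x, round window on top. Origin: centre of the foot's underside, 6 mm above the bench, 83 mm from the knob's axis, on the side away from the robot; x points away from the knob. A spare like it lies on the bench, in no dock.
- idle_knob (a joint): Turn in rad of the identical knob on the other, empty dock: 0 = open stop (start), 1.2 = locked stop. To be left alone.
Mind the look-alikes: they are no part of the job. What is shaped like the filter_cube but orange is not meant.

How it is judged:
By the outcome, as a careful person would: the job done as asked, in the order asked, and still so for the second after the job is handed in, with the robot touching nothing.
It also fails if it takes over 32 s, if anything falls off the work surface, if the arm or the gripper's body presses on something with over 40 N, if the wrist force passes 120 N, or if a joint passes its speed limit or range.

## Working session

There is one attempt and no reset: what is moved stays moved. The work goes in short steps, Python scripts to look and compute and a shell command to move; the robot and the scene stay as the last step left them, time stands still between calls to the robot, and variables do not carry over. Pictures are saved under pics/ and viewed, at most 10 in all, crops included, and the job is handed in when it is done.

```bash
mkdir -p pics; python3 - <<'E'
from cell import env
import cv2,numpy as np
np.set_printoptions(precision=4,suppress=True)
for n in ("top","side"):
    cv2.imwrite(f"pics/{n}0.png",env.read_camera(n)); c=env.get_calibration(n); print(n,c)
o=env.get_obs(); print(o["time_s"],o["tool_pos"],o["tool_rot"],o["grip_width"])
E
```

```text
top {'fov_y': 52.59103425883016, 'cx': 323.5358595010815, 'cy': 238.21919854736007, 'pose': array([[ 0.0229,  0.9955, -0.0924,  0.4426],
       [-0.9997,  0.0232,  0.0028, -0.0134],
       [ 0.0049,  0.0923,  0.9957,  0.781 ],
       [ 0.    ,  0.    ,  0.    ,  1.    ]])}
side {'fov_y': 54.885451629692355, 'cx': 312.0363227966484, 'cy': 233.83913156455267, 'pose': array([[ 0.9898,  0.0578, -0.1302,  0.428 ],
       [-0.1418,  0.4858, -0.8625, -0.6362],
       [ 0.0134,  0.8722,  0.489 ,  0.454 ],
       [ 0.    ,  0.    ,  0.    ,  1.    ]])}
0.1 [0.1762 0.6251 0.2216] [-179.9015    0.0059  164.264 ] 0.0872423550024719
```

View pics/top0.png

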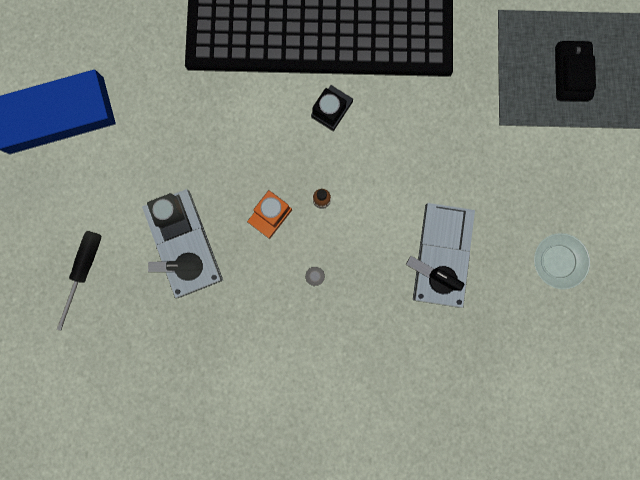

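View pics/side0.png

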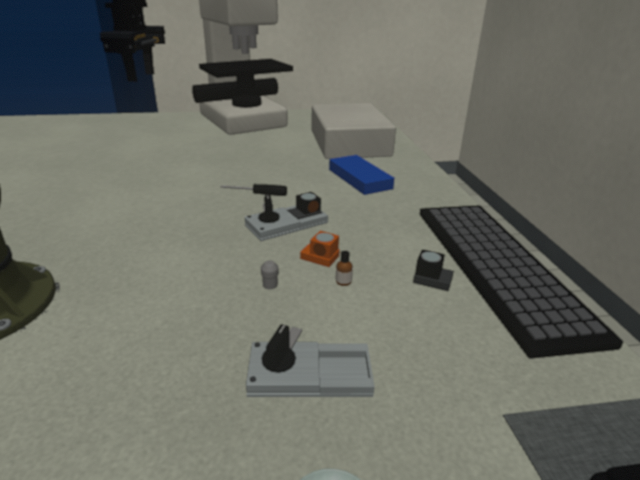

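Top view: the left dock has a knob at about (188,266) and a black cube at (168,212). The right dock has a knob at (444,280) and an empty pocket at (445,225). The orange look-alike is at (270,213) and the spare cube lies loose at (331,106). The left dock fits the description, because a black cube sits in its pocket. I'll confirm that in an enlarged crop.

```bash
cat > h.py <<'E'
import numpy as np
from cell import env
def ray(n,u,v,z):
    c=env.get_calibration(n); f=240/np.tan(np.radians(c["fov_y"]/2)); P=np.array(c["pose"])
    d=P[:3,:3]@np.array([(u-c["cx"])/f,-(v-c["cy"])/f,-1]); o=P[:3,3]
    return o+d*(z-o[2])/d[2]
def proj(n,p):
    c=env.get_calibration(n); f=240/np.tan(np.radians(c["fov_y"]/2)); P=np.array(c["pose"])
    q=P[:3,:3].T@(np.array(p)-P[:3,3]); return np.array([c["cx"]-f*q[0]/q[2],c["cy"]+f*q[1]/q[2]])
E
python3 - <<'E'
import cv2
a=cv2.imread("pics/top0.png")[180:305,130:235]; b=cv2.imread("pics/side0.png")[180:245,210:335]
a=cv2.resize(a,None,fx=4.5,fy=4.5,interpolation=2)
cv2.imwrite("pics/c1.png",a)
E
```

```text
(no output)
```

View pics/c1.png

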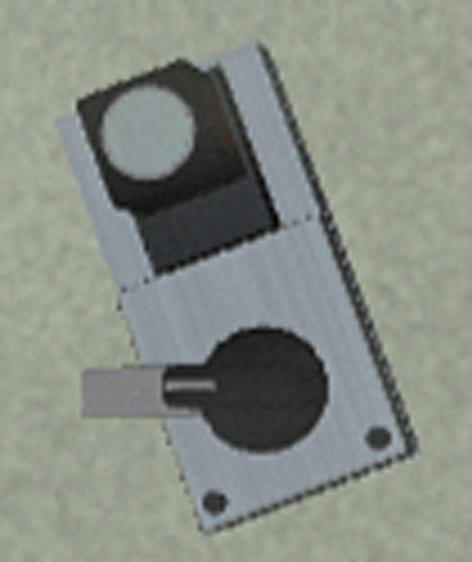

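The crop confirms it: the black cube sits in the left dock's pocket, with its foot flush. The skirt centre is at crop (265,390) = px (188.9,266.7), and the tongue points image-left with its end at crop (82,392).

```bash
python3 - <<'E'
from h import *
np.set_printoptions(precision=4,suppress=True)
g=lambda x,y,z:ray("top",130+x/4.5,180+y/4.5,z)
k=g(265,390,.031); t=g(82,392,.030)
c=[g(60,118,.022),g(260,42,.022),g(408,450,.022),g(205,530,.022)]
print("knob",k,"tongue",t,np.linalg.norm(t-k),np.degrees(np.arctan2(*(t-k)[1::-1])))
print("skirt dia",np.linalg.norm(g(202,390,.031)-g(328,390,.031)))
print(*c); 
for a,b in((3,0),(2,1)): d=c[b]-c[a]; print(np.linalg.norm(d),np.degrees(np.arctan2(d[1],d[0])))
print(np.linalg.norm(c[0]-c[1]),np.linalg.norm(c[3]-c[2]))
w=g(148,132,.052); d=w-k; print("window",w,np.linalg.norm(d[:2]),np.degrees(np.arctan2(d[1],d[0])))
# side check
for z in(.031,.066): print("side",proj("side",[k[0],k[1],z]))
e=g(163,386,.066); print("bar end",e,np.linalg.norm((e-k)[:2]),np.degrees(np.arctan2(*(e-k)[1::-1])))
E
```

```text
knob [0.4633 0.1908 0.031 ] tongue [0.4612 0.2536 0.03  ] 0.06286990065526905 91.91391566873241
skirt dia 0.043068541239542325
[0.557  0.2696 0.022 ] [0.5856 0.2009 0.022 ] [0.444  0.1429 0.022 ] [0.415  0.2116 0.022 ]
0.15339274224591104 22.216980035109255
0.1530345046607486 22.280648569717446
0.07435054092441412 0.07452413518064055
window [0.5484 0.2286 0.052 ] 0.09309560300898741 23.927709350912565
side [268.0616 216.3924]
side [267.4713 200.5201]
bar end [0.4629 0.2146 0.066 ] 0.02376270087112193 91.04535573292662
```

The numbers agree with the description: skirt 43 mm, tongue 63 mm, dock 153x74 mm. The knob is at (0.463,0.191), the dock axis at 22.3° and the tongue at about 91.3°, which is 69° left of the axis. Next I move over the knob at the present height.

```bash
python3 -m jog '[[-0.0281,-0.0243,0,0,0,0,0.087],[-0.0281,-0.0243,0,0,0,0,0.087],[-0.0281,-0.0243,0,0,0,0,0.087],[-0.0281,-0.0243,0,0,0,0,0.087],[-0.0281,-0.0243,0,0,0,0,0.087],[-0.0281,-0.0243,0,0,0,0,0.087],[-0.0281,-0.0243,0,0,0,0,0.087],[-0.0281,-0.0243,0,0,0,0,0.087],[-0.0281,-0.0243,0,0,0,0,0.087],[-0.0281,-0.0243,0,0,0,0,0.087],[-0.0281,-0.0243,0,0,0,0,0.087],[-0.0281,-0.0243,0,0,0,0,0.087]]'
python3 -m jog '[[-0.0281,-0.0243,0,0,0,0,0.087],[-0.0281,-0.0243,0,0,0,0,0.087],[0,0,0,0,0,0.116,0.087],[0,0,0,0,0,0.116,0.087],[0,0,0,0,0,0.116,0.087],[0,0,0,0,0,0.116,0.087],[0,0,0,0,0,0.116,0.087],[0,0,0,0,0,0.116,0.087],[0,0,0,0,0,0.116,0.087],[0,0,0,0,0,0.116,0.087],[0,0,0,0,0,0.116,0.087],[0,0,0,0,0,0.116,0.087]]'
python3 -m jog '[[0,0,0,0,0,0.116,0.087],[0,0,0,0,0,0,0.087],[0,0,0,0,0,0,0.087],[0,0,0,0,0,0,0.087]]'
python3 - <<'E'
from h import *
import cv2
c=env.get_calibration("wrist"); cv2.imwrite("pics/w1.png",env.read_camera("wrist")); o=env.get_obs()
print(o["time_s"],o["tool_pos"],o["tool_rot"],o["qpos"],o["force"])
k=[.4633,.1908,.066]; print(proj("wrist",k),proj("wrist",[.4612,.2536,.03]),c["pose"])
E
```

```text
time_s: 1.1
tool_pos: [0.4223, 0.2516, 0.2224]
tool_rot: [180.0, -0.0, 164.3]
force: [0.7, 0.1, -0.2]
grip_width: 0.0868
grasp_force: 0.0
time_s: 2.1
tool_pos: [0.4624, 0.1913, 0.2221]
tool_rot: [-180.0, 0.0, 97.5]
force: [-0.2, 0.3, 0.6]
grip_width: 0.0869
grasp_force: 0.0
time_s: 2.43
tool_pos: [0.4626, 0.1914, 0.2224]
tool_rot: [-180.0, 0.0, 91.3]
force: [0.7, 0.2, 0.3]
grip_width: 0.0872
grasp_force: 0.0
2.4833 [0.46260664 0.19141912 0.22242731] [-1.79987490e+02  4.45711922e-03  9.12830803e+01] [-4.39642684e+01 -2.90396201e-01  1.84756448e+01  1.04509175e+02
  9.38378812e-02  7.57795099e+01 -2.42288378e+01] [ 7.56939259e-01  6.57928435e-02 -1.14961027e-04]
[321.38618516 211.29356396] [320.60773417 132.07286205] [[ 9.99752496e-01 -2.13564465e-02 -6.23287945e-03  4.62242323e-01]
 [ 2.22379318e-02  9.51136087e-01  3.07970159e-01  2.75078124e-01]
 [-6.48831665e-04 -3.08032542e-01  9.51375600e-01  3.83996361e-01]
 [ 0.00000000e+00  0.00000000e+00  0.00000000e+00  1.00000000e+00]]
```

View pics/w1.png

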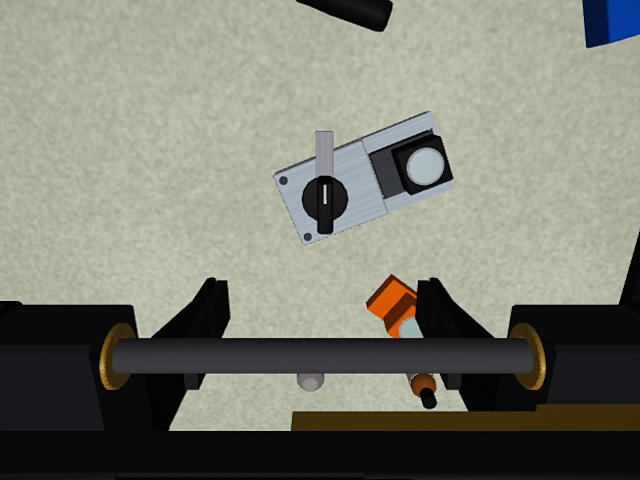

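The wrist view shows the bar vertical at column 325, with the skirt centre at about (324.5,199) and the tongue end at (324.5,131). The seated cube is to the right, at (425,165). I'll measure from this view too.

```bash
python3 - <<'E'
from h import *
np.set_printoptions(precision=4,suppress=True)
k=ray("wrist",324.5,199,.031);t=ray("wrist",324.5,131,.03)
print(k,t,ray("wrist",325,178,.066),ray("wrist",325,222,.066)); d=t-k; print(np.linalg.norm(d),np.degrees(np.arctan2(d[1],d[0])))
E
```

```text
[0.4661 0.1934 0.031 ] [0.4646 0.2546 0.03  ] [0.4657 0.2192 0.066 ] [0.4666 0.1814 0.066 ]
0.061227456890667234 91.342662815671
```

```bash
python3 -m jog '[[0.001,0.0024,0.02,0,0,0,0.087],[0,0,0.03,0,0,0,0.087],[0,0,0.03,0,0,0,0.087],[0,0,0.03,0,0,0,0.087],[0,0,0.03,0,0,0,0.07],[0,0,0.02,0,0,0,0.05],[0,0,0.012,0,0,0,0.04],[0,0,0.01,0,0,0,0.04],[0,0,0,0,0,0,0.04],[0,0,0,0,0,0,0.04]]'
python3 - <<'E'
from h import *
import cv2
cv2.imwrite("pics/w2.png",env.read_camera("wrist")); print(env.get_calibration("wrist")["pose"][:3,3])
E
```

```text
time_s: 3.32
tool_pos: [0.4652, 0.1925, 0.0406]
tool_rot: [-180.0, 0.0, 91.2]
force: [0.2, 0.6, 0.4]
grip_width: 0.0548
grasp_force: 0.0
[0.46540148 0.27638351 0.20300558]
```

View pics/w2.png

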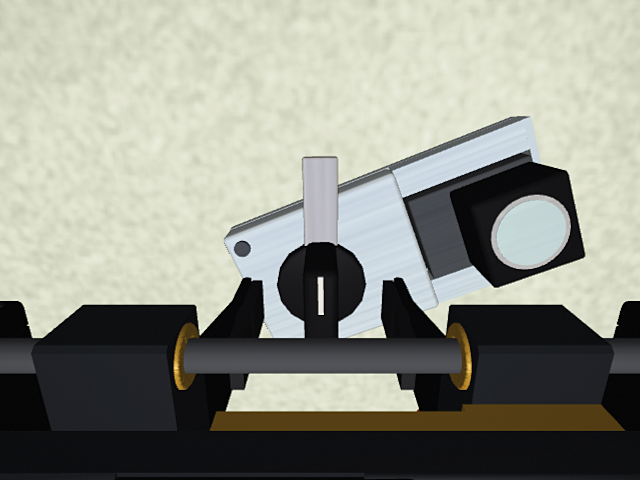

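The fingers straddle the bar symmetrically: their inner faces are at columns 263 and 382, the bar at 320. Next I close.

```bash
python3 -m jog '[[0,0,0,0,0,0,0.03],[0,0,0,0,0,0,0.02],[0,0,0,0,0,0,0.016],[0,0,0,0,0,0,0.01],[0,0,0,0,0,0,0.01],[0,0,0,0,0,0,0.01],[0,0,0,0,0,0,0.01],[0,0,0,0,0,0,0.01],[0,0,0,0,0,0,0.01]]' 35
```

```text
time_s: 4.12
tool_pos: [0.4647, 0.1926, 0.0407]
tool_rot: [-180.0, -0.0, 91.2]
force: [-2.0, 0.3, 4.5]
grip_width: 0.0141
grasp_force: 35.0
```

```bash
python3 -m jog '[[0,0,0,0,0,0.06,0.01],[0,0,0,0,0,0.06,0.01],[0,0,0,0,0,0.06,0.01],[0,0,0,0,0,0.06,0.01],[0,0,0,0,0,0.06,0.01],[0,0,0,0,0,0.06,0.01],[0,0,0,0,0,0.06,0.01],[0,0,0,0,0,0.06,0.01],[0,0,0,0,0,0.06,0.01],[0,0,0,0,0,0.06,0.01],[0,0,0,0,0,0.06,0.01],[0,0,0,0,0,0.06,0.01]]'
```

```text
time_s: 5.12
tool_pos: [0.4636, 0.193, 0.0407]
tool_rot: [-179.9, 0.1, 49.7]
force: [-6.1, -0.1, 7.9]
grip_width: 0.0136
grasp_force: 35.0
```

```bash
python3 -m jog '[[0,0,0,0,0,0.06,0.01],[0,0,0,0,0,0.06,0.01],[0,0,0,0,0,0.06,0.01],[0,0,0,0,0,0.06,0.01],[0,0,0,0,0,0.06,0.01],[0,0,0,0,0,0.06,0.01],[0,0,0,0,0,0.06,0.01],[0,0,0,0,0,0.05,0.01],[0,0,0,0,0,0,0.01],[0,0,0,0,0,0,0.01]]'
python3 - <<'E'
from h import *
import cv2
cv2.imwrite("pics/w3.png",env.read_camera("wrist")); print(env.get_obs()["wrist_torque"])
E
```

```text
time_s: 5.95
tool_pos: [0.4631, 0.1936, 0.0407]
tool_rot: [-179.9, 0.2, 23.0]
force: [-7.9, 1.3, 7.4]
grip_width: 0.0139
grasp_force: 35.0
[ 0.18897494  1.76717131 -0.02977527]
```

View pics/w3.png

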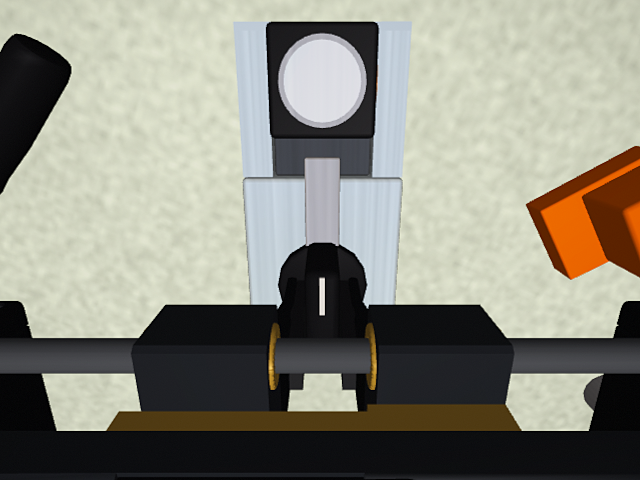

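The tongue, columns 305–340 with its end at row 157, lies straight along the dock over the cube's foot. The cube is still seated. Next I release, rise and check.

```bash
python3 -m jog '[[0,0,0,0,0,0,0.03],[0,0,0,0,0,0,0.045],[0,0,0,0,0,0,0.045],[0,0,0,0,0,0,0.045],[0,0,0,0,0,0,0.045],[0,0,-0.01,0,0,0,0.045],[0,0,-0.03,0,0,0,0.045],[0,0,-0.035,0,0,0,0.045],[0,0,-0.035,0,0,0,0.045],[0,0,-0.03,0,0,0,0.045],[0,0,0,0,0,0,0.045],[0,0,0,0,0,0,0.045]]'
python3 - <<'E'
from h import *
import cv2
cv2.imwrite("pics/w4.png",env.read_camera("wrist"))
E
```

```text
time_s: 7.0
tool_pos: [0.4666, 0.1931, 0.1832]
tool_rot: [-179.9, -0.3, 23.0]
force: [-0.6, 0.2, -0.2]
grip_width: 0.0449
grasp_force: 0.0
```

View pics/w4.png

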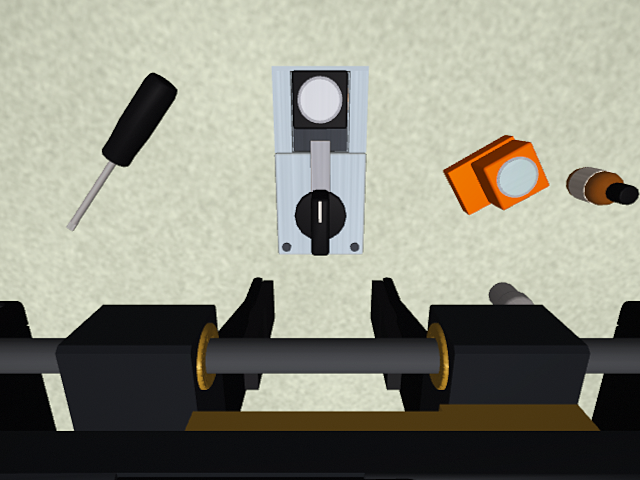

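The released knob rests locked: the tongue's end at (320,142) is over the foot, the cube is seated at (320,98), and the gripper is clear.

```bash
python3 -c "
from cell import env
print(env.sign_off())"
```

```text
the job is handed in; nothing more can be done
None
```

I turned the occupied (left) dock's knob clockwise to its locked stop and let go: its tongue lies over the foot of the seated cube, I never touched the empty dock, and I handed the job in at about 7 s.

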